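Plug the test probe into the shuttered socket of a battery tester

TASK

A donated battery pack is waiting in the sloped battery tester. Slide the metal shutter fully aside to uncover the tester's socket, then take the test probe (the slim tool with a disc collar) out of the wooden holder and push its pin fully home in the socket, until its collar sits against the sloped face. Let go of the probe, leaving it plugged in and the shutter open, and leave everything else where it is.

Things in the scene. Friction and masses are not known exactly. Their poses are not given: they have to be found in the camera images.
- tester: battery tester, fixed: grey sloped case (170 mm up the slope, 210 wide, 42 thick) on a stand. Its face is 30 degrees from level, low edge (56 mm up) on the tester's own -x side, high edge (141) on +x. The upper half has a display (+y) and a battery pack (-y, 18 mm proud). Origin: centre of the stand's underside, z up; place and yaw vary (yaw about -1.2 to -1.9: the face looks to the robot's left).
- socket (a point): centre of the socket's mouth, in the sloped face, 35 mm to the tester's -y side of the middle, inside a thin dark 30 mm square outline; hidden under the shutter at first. Blind round hole 10 mm across, 2 mm chamfer, 36 mm deep, square to the face. Axes: z straight out of the face (30 degrees from vertical, leaning to the tester's -x), x up the slope, y level along the face.
- shutter (a joint): shutter position in m. Aluminium plate (60 mm up the slope, 56 wide, top 4.5 mm above the face) in two rails on the face: 0 = closed, its middle on the socket; 0.06 = fully open at its stop, 60 mm towards the socket's +y. Starts at 0 to 0.015, needs about 2 N, stays where it is left.
- tab (a point): centre of the top edge of the shutter's upright grip tab, which moves with the shutter. The tab is 12 mm thick (along the socket's y), 36 mm long (up the slope) and stands 32 mm clear of the shutter plate (its top is 36.5 mm above the face). Same axes as the socket.
- probe: cordless test probe, 115 mm long, about 60 g, upright in one of the holder's three holes (which one varies): round steel pin 8 mm thick, 32 mm long, chamfered tip; disc collar 26 mm across, 5 thick; black round handle 18 mm thick, 78 long. Origin: the pin's tip; z from the tip to the handle's end. At first only collar and handle show above the holder.
- holder: plywood holder block fixed to the table, 60 x 170 x 45 mm (x, y, z), with three upright holes 55 mm apart along its y (10 mm across, 36 mm deep) in which the probe, the pen and the nut driver stand, in any order. Origin: centre of its underside; it stands at different places and yaws.
- pen: slim pen, 110 mm tall: shank 8 mm thick for the lowest 32 mm, barrel 12 mm, wider 14 mm cap at the top and no disc collar; stands in another hole of the holder; origin at its lower tip, z up along it. Leave it alone.
- driver: nut driver with a fat, waisted wooden handle (31 mm thick), 112 mm tall, stands in another hole of the holder; origin at its lower tip. Leave it alone.
- mug: white mug, 80 mm across, 90 mm high, upright on the table; origin at the centre of its underside. Leave it alone.
- carton: closed cardboard carton, 80 x 120 x 45 mm (x, y, z), on the table in front of the robot; origin at the centre of its underside. Leave it alone.
- gamebox: flat box, 130 x 180 x 30 mm, on the table; origin at the centre of its underside. Leave it alone.
- bottle: upright bottle, 60 mm across, 170 mm high; origin at the centre of its underside. Leave it alone.
- tape: roll of tape lying flat, 90 mm across, 25 mm high; origin at the centre of its underside. Leave it alone.
- notebook: closed notebook, 110 x 70 x 15 mm, lying flat between tester and holder; origin at the centre of its underside. Leave it alone.
Things that resemble listed ones, but are neither listed nor needed, are in the scene too. Leave any orange, purple or yellow look-alike of the probe alone.

How it is judged:
By the outcome, as a careful person would: the job done as asked, in the order asked, and still so for the second after the job is handed in, with the robot touching nothing.
It also fails if it takes over 59 s, if anything falls off the work surface, if the arm or the gripper's body presses on something with over 40 N, if the wrist force passes 120 N, or if a joint passes its speed limit or range.

ROBOT

A 6-joint arm with a two-finger parallel gripper is mounted at the origin on the work surface. World frame = base frame: x ahead of the robot, y to its left, z up, the work surface at z = 0. Lengths are in m, angles in rad, forces in N, time in s.
With the tool pointing down it reaches from about 0.275 to 0.825 m from the base axis. Payload 4.9 kg.
Tool frame: the origin (TCP) lies midway between the tips of the shut fingers; the grasp point (between the pads) lies 19 mm behind it (bot.grip_depth is the distance from the TCP to the grasp point, in m); z points along the fingers, y is the line along which they close (so a half turn about z gives the same grasp; the last joint's range is limited). The gripper opens to 85 mm and grips with 20 to 120 N. Pads are 22 mm wide; open, the fingers measure 114 mm over their backs; the gripper's body (76 mm by 85 mm) begins 54 mm behind the grasp point. The pads swing forward as they close: fully open they stand 13 mm farther back than shut.
Start: joints at [1.147, 0.326, -0.193, 1.052, 0, 1.437], TCP at [0.157, 0.527, 0.231] pointing down, gripper open.
Joint ranges: [-2.65, 2.65], [-0.97, 1.79], [-1.3, 1.35], [-1.93, 2.1], [-1.47, 1.37], [-3.14, 3.14]. Speed limits (rad/s): [2.57, 2.57, 3.14, 3.14, 3.14, 3.14].

INTERFACE

Orientations are given as a unit quaternion [w, x, y, z].
In Python, from cell import bot gives the robot as it stands. Calls block until the motion is done:
- bot.move_pose(position, orientation): joint-space move of the TCP to a pose.
- bot.move_linear(position, speed=0.15, rotation=None, until_force=None): straight line of the TCP; rotation=None keeps the orientation; speed is the mean speed in m/s. With until_force (N) it stops when the force on the tool has changed by that much, and returns True; else False.
- bot.goto_joints(angles): joint-space move.
- bot.set_gripper(opening, grasp_force=None): opening from 0.0 (shut) to 1.0 (fully open); grasp_force is the grip in N (None keeps the last); returns when the fingers have stopped.
- bot.wait(seconds).
- bot.solve_ik(position, orientation): joint angles nearest the present ones, or None.
- bot.camera(name): name is "side" or "top"; returns the picture (480x640x3 uint8, red, green, blue); there is no depth.
- bot.calibration(name): a dict with "mtx" (3x3 intrinsics, pixels), "extrinsics" (4x4, takes a point from world to camera coordinates). Camera axes: x right, y down, z forward; pixel columns grow to the right and rows downward; lengths in m; the calibration is good to about 2 mm. A picture is of the moment at which its call begins. calibration takes no time and is no camera call.
A pose or a line that the arm cannot do raises bot.PlanningError and nothing moves.
- bot.close_job(): hands the job in; it is judged then, once.
Trained networks look in the newest picture that a camera, given by its name, has taken for a name from the list of things; names that differ only in an ending like _2 or _b are one class to them, and where a whole thing is asked for, a point or a joint stands for the part that bears it (a point fixed in the world has none). Each returns a list of dicts, best first, with "confidence" (0 to 1); they miss things now and then, are a little off and sometimes report something else, mostly with a low value. They report only what shows in the picture. A call takes as long as a camera call. They do not tell look-alikes from the thing itself.
- bot.search_frame(camera, thing): "bbox" ([left, top, width, height] in pixels, round what is visible of it).
Readings, each from a call of its own:
- bot.read_clock(): time.
- bot.read_joint_positions(): joint angles.
- bot.read_joint_vel(): joint speeds.
- bot.read_joint_efforts(): joint torques, N m.
- bot.read_position(): TCP position.
- bot.read_tool_rot(): TCP orientation.
- bot.read_ft_force(): force on the tool from outside, world axes, zero at the start.
- bot.read_moment(): the same for the moment, N m.
- bot.read_gripper_width(): opening from 0.0 (shut) to 1.0 (fully open).
- bot.read_finger_force(): force on a finger pad.
Only numpy, scipy, OpenCV 4.12 (cv2) and the standard library are available. Lean on these libraries where they do the work, as an engineer would, in place of code of your own. Each camera call takes 0.05 s, during which the arm holds its last target. There are 200 camera calls.

## Working session

There is one attempt and no reset: what is moved stays moved. The work goes in short steps, each a Python script; the robot and the scene stay as the last script left them, time stands still between calls to the robot, and variables do not carry over. Pictures are saved under pics/ and viewed, at most 10 in all, crops included, and the job is handed in when it is done.

```bash
mkdir -p pics; ls
python3 - <<'E'
from cell import bot
import cv2
for c in ("side","top"):
    im=bot.camera(c); cv2.imwrite(f"pics/{c}0.png",im[:,:,::-1])
    k=bot.calibration(c); print(c,k["mtx"].round(1).tolist(),k["extrinsics"].round(3).tolist())
    for t in ("tester","shutter","tab","probe","holder","pen","driver"):
        print(t,[([round(v) for v in d["bbox"]],round(d["confidence"],2)) for d in bot.search_frame(c,t)][:4])
print(bot.read_tool_rot(),bot.read_clock())
E
```

```text
pics
side [[458.8, 0.0, 313.4], [0.0, 458.8, 251.4], [0.0, 0.0, 1.0]] [[0.876, -0.483, 0.005, -0.527], [-0.242, -0.447, -0.861, 0.227], [0.418, 0.753, -0.509, 0.77], [0.0, 0.0, 0.0, 1.0]]
tester [([291, 250, 137, 108], 0.64)]
shutter [([331, 255, 15, 17], 0.58)]
tab [([324, 255, 19, 20], 0.63), ([341, 209, 38, 50], 0.63)]
probe [([178, 225, 14, 42], 0.73), ([270, 211, 11, 42], 0.65), ([261, 198, 9, 44], 0.65), ([239, 234, 11, 44], 0.61)]
holder [([214, 222, 29, 45], 0.57)]
pen [([221, 205, 12, 9], 0.58)]
driver [([215, 198, 16, 20], 0.53), ([292, 250, 139, 110], 0.22)]
top [[479.8, 0.0, 321.7], [0.0, 479.8, 237.2], [0.0, 0.0, 1.0]] [[0.023, -1.0, 0.021, -0.053], [-0.985, -0.026, -0.172, 0.605], [0.173, -0.017, -0.985, 1.14], [0.0, 0.0, 0.0, 1.0]]
tester [([316, 173, 81, 99], 0.74), ([196, 274, 10, 10], 0.61)]
shutter [([332, 221, 27, 22], 0.57)]
tab [([332, 220, 30, 26], 0.97), ([170, 261, 18, 15], 0.53)]
probe [([257, 280, 9, 9], 0.61), ([216, 322, 16, 10], 0.59), ([215, 284, 14, 10], 0.5), ([451, 292, 39, 33], 0.29)]
holder [([172, 260, 70, 45], 0.71), ([195, 270, 12, 14], 0.56)]
pen [([196, 275, 12, 10], 0.4)]
driver [([169, 264, 18, 12], 0.54)]
[8.52082587e-06 1.44381495e-01 9.89522099e-01 1.04445817e-05] 0.8
```

View pics/side0.png

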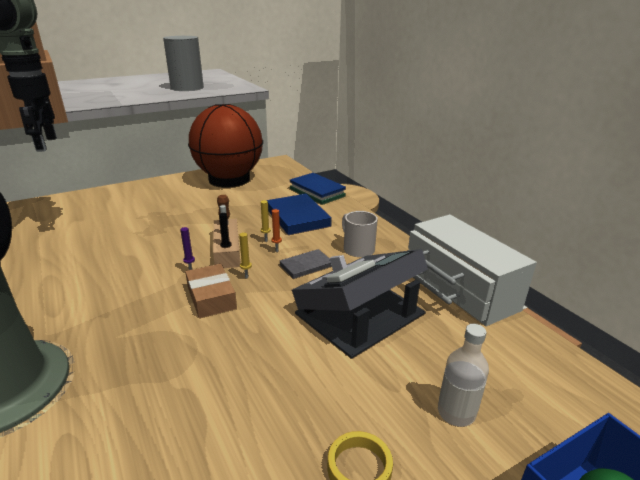

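View pics/top0.png

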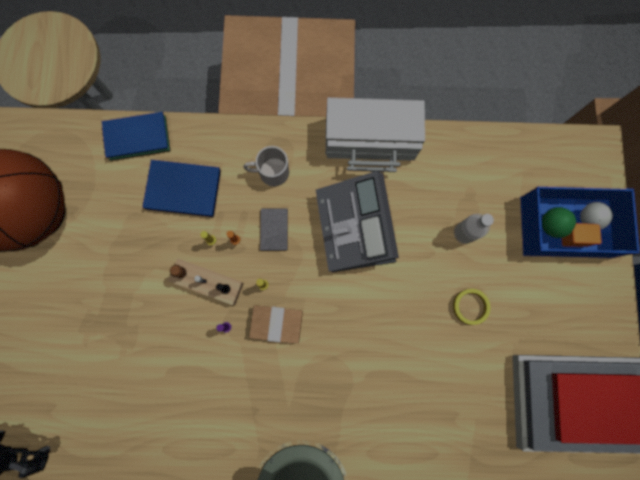

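The side picture shows the tester at (360,295) and a row at (222,210-245): driver, pen and black probe. Top candidates for the probe are black (223,288) in the holder, yellow (208,239) and (262,284), orange (233,238) and purple (223,327), plus pen (199,281) and driver (178,271). I choose the black one and check it in a crop.

Run:
```python
import cv2,numpy as np
s=cv2.imread("pics/side0.png");t=cv2.imread("pics/top0.png")
def c(im,x,y,w,h,W=400,H=300): 
    return cv2.convertScaleAbs(cv2.resize(im[y:y+h,x:x+w],(W,H),interpolation=cv2.INTER_CUBIC),alpha=1.4)
o=np.vstack([np.hstack([c(t,160,250,100,75),c(t,305,165,140,105)]),np.hstack([c(s,190,185,120,90),c(s,285,235,160,120)])])
cv2.imwrite("pics/crop1.png",o)
```

```text
(no output)
```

View pics/crop1.png

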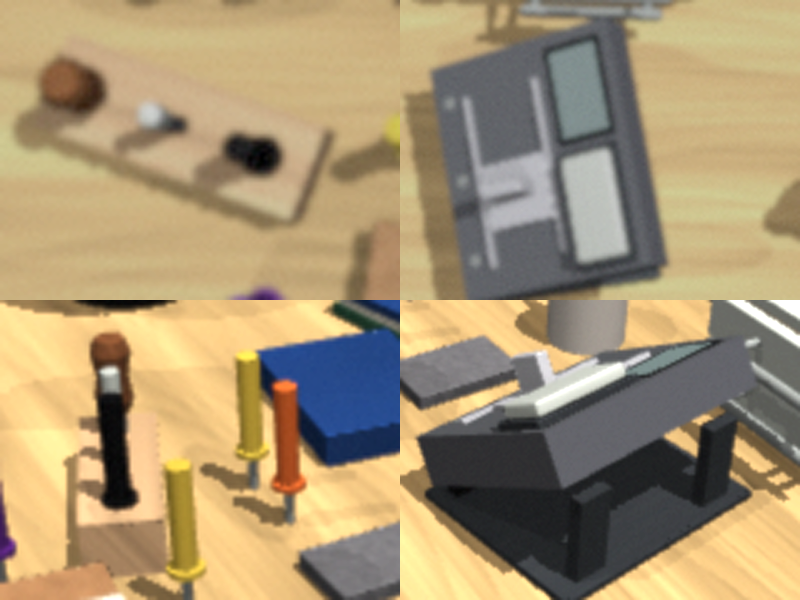

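The crop confirms it: the black tool with the disc collar (top 224,288; side 225,225) is the probe, in the hole nearest the tester. The pen with its grey cap is in the middle and the brown driver at the far end. Next I fit the tester and holder poses and draw overlays.

```bash
cat > h.py <<'E'
import numpy as np,cv2,json
from scipy.optimize import least_squares
from scipy.spatial.transform import Rotation as R
from cell import bot
K={c:(bot.calibration(c)["mtx"],bot.calibration(c)["extrinsics"]) for c in("side","top")}
def proj(c,P):
    m,e=K[c];p=(e[:3,:3]@np.atleast_2d(P).T).T+e[:3,3];q=(m@p.T).T;return q[:,:2]/q[:,2:]
def rz(a):return R.from_euler('z',a).as_matrix()
# face: pose q=(x,y,yaw) of the face centre (z .0985); u up slope, v level, w normal
def face(q,P,dz=0):
    s,c=.5,np.sqrt(.75);A=np.array([[c,0,-s],[0,1,0],[s,0,c]])
    return (rz(q[2])@A@np.atleast_2d(P).T).T+[q[0],q[1],.0985+dz]
def faceR(q):
    s,c=.5,np.sqrt(.75);return rz(q[2])@np.array([[c,0,-s],[0,1,0],[s,0,c]])
def hold(q,P):return (rz(q[2])@np.atleast_2d(P).T).T+[q[0],q[1],0]
def fit(f,obs,q0):
    r=lambda q:np.concatenate([(proj(c,f(q,P))[0]-px) for c,P,px in obs])
    s=least_squares(r,q0,loss='soft_l1');return s.x,s.fun.reshape(-1,2)
E
cat > fit1.py <<'E'
from h import *
a,b=.085,.105
ob=[("top",[-a,b,0],(316.2,189.5)),("top",[a,b,0],(382.7,171.3)),("top",[a,-b,0],(397.8,257.8)),("top",[-a,-b,0],(329.5,272)),
("side",[-a,-b,0],(293,289.8)),("side",[a,-b,0],(343,298.2)),("side",[a,b,0],(425,251))]
q,r=fit(face,ob,[.45,-.1,-1.5]);print("tester",q.round(4),r.round(1).tolist())
oh=[("top",[-.03,-.085,.045],(232.5,303.7)),("top",[.03,-.085,.045],(243,282.5)),("top",[.03,.085,.045],(176.2,259.5)),("top",[-.03,.085,.045],(172,280))]
best=min((fit(hold,oh,[.3,.25,y]) for y in(0,-.3,.3)),key=lambda s:abs(s[1]).sum())
h,r=best;print("holder",h.round(4),r.round(1).tolist(),hold(h,[[0,-.055,.045],[0,0,.045],[0,.055,.045]]).round(4).tolist())
json.dump(dict(q=list(q),h=list(h)),open("fit.json","w"))
Z=5
def crop(c,x,y,w,ht,polys):
    im=cv2.imread(f"pics/{c}0.png")[y:y+ht,x:x+w];im=cv2.convertScaleAbs(cv2.resize(im,None,fx=Z,fy=Z,interpolation=cv2.INTER_CUBIC),alpha=1.5)
    for P,col in polys:
        p=((proj(c,P)-[x,y]+.5)*Z*8).round().astype(int);cv2.polylines(im,[p],True,col,1,cv2.LINE_AA,3)
    return im
t=np.linspace(0,6.28,24)[:-1]
ring=lambda o,r,z:np.c_[o[0]+r*np.cos(t),o[1]+r*np.sin(t),0*t+z]
sq=lambda x0,x1,y0,y1,z:np.array([[x0,y0,z],[x1,y0,z],[x1,y1,z],[x0,y1,z]])
fp=[(face(q,sq(-a,a,-b,b,0)),(0,0,255))]
pr=hold(h,[0,-.055,0])[0]
hp=[(hold(h,sq(-.03,.03,-.085,.085,.045)),(0,0,255)),(ring(pr,.013,.05),(0,255,0)),(ring(pr,.009,.128),(255,255,0))]
A=np.zeros((600,800,3),np.uint8)
for im,x,y in((crop("top",310,165,90,118,fp),0,0),(crop("top",168,253,70,55,hp),450,0),(crop("side",205,195,65,60,hp),450,290)):
    im=im[:600-y,:800-x];A[y:y+im.shape[0],x:x+im.shape[1]]=im
cv2.imwrite("pics/ov1.png",A)
E
python3 fit1.py
```

```text
tester [ 0.6366 -0.1162 -1.4042] [[2.0, -0.1], [-2.3, 0.1], [-2.4, 0.9], [0.9, -0.5], [-0.3, 2.0], [0.5, -7.4], [0.0, 0.7]]
holder [ 0.4905  0.2444 -0.3243] [[0.8, 1.1], [-0.6, -0.9], [1.9, -1.4], [-3.5, 1.0]] [[0.4729, 0.1923, 0.045], [0.4905, 0.2444, 0.045], [0.508, 0.2966, 0.045]]
```

View pics/ov1.png

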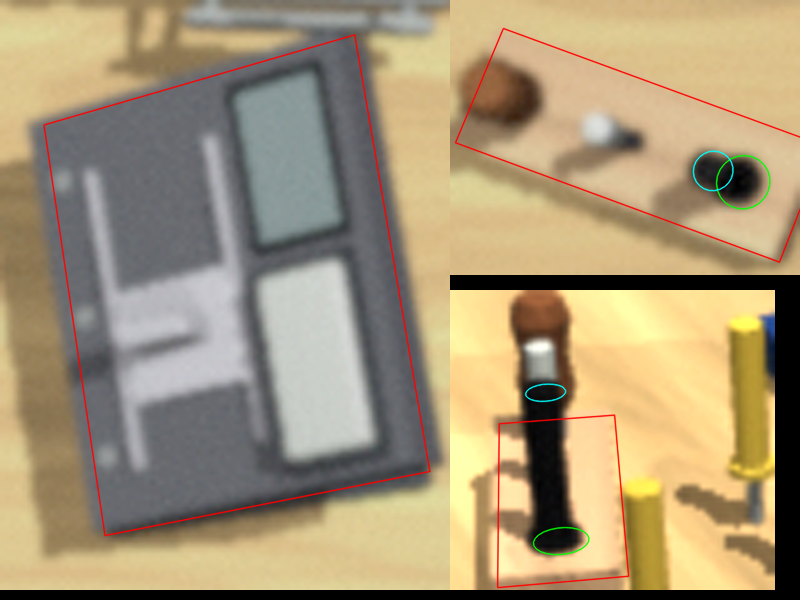

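The probe overlay rings match to about 1 px, so the probe axis is about (0.472, 0.193). On the tester the right border includes the high-end wall (right outline at 440,462 in the crop), so I refit with full box corners.

```bash
cat > fit2.py <<'E'
from h import *
import re
a,b=.085,.105
ob=[("top",[-a,b,0],(316.1,188.9)),("top",[-a,-b,0],(329.5,271.5)),("top",[a,-b,-.042],(397.5,256.9)),("top",[a,b,-.042],(381.5,170.5)),
("side",[-a,-b,0],(293,289.8))]
q,r=fit(face,ob,[.63,-.1,-1.4]);print("tester",q.round(4),r.round(1).tolist())
# shutter position from tab top bbox centre is refined visually
d=json.load(open("fit.json"));d["q"]=list(q);json.dump(d,open("fit.json","w"))
exec(open("fit1.py").read().split("Z=5")[1].split("t=np")[0].join(["Z=5",""]))
sq=lambda x0,x1,y0,y1,z:np.array([[x0,y0,z],[x1,y0,z],[x1,y1,z],[x0,y1,z]])
sy=-.035+.010
P=[(face(q,sq(-a,a,-b,b,0)),(0,0,255)),(face(q,sq(-a,a,-b,b,-.042)),(0,120,255))]
us=[-.0425]
for u in us:
    P+=[(face(q,sq(u-.03,u+.03,sy-.028,sy+.028,.0045)),(0,255,0)),(face(q,sq(u-.018,u+.018,sy-.006,sy+.006,.0365)),(255,255,0))]
A=np.zeros((600,800,3),np.uint8)
tp=crop("top",310,165,90,118,P);Z=2.6
for im,x,y in((tp,0,0),(crop("side",288,240,134,120,P),450,0),(crop("side",288,240,134,110,[]),450,315)):
    im=im[:600-y,:800-x];A[y:y+im.shape[0],x:x+im.shape[1]]=im
cv2.imwrite("pics/ov2.png",A)
E
python3 fit2.py
```

```text
tester [ 0.6406 -0.1084 -1.3751] [[-2.0, -0.1], [-0.9, -1.0], [1.7, -0.6], [0.6, 1.8], [-0.2, 0.5]]
```

View pics/ov2.png

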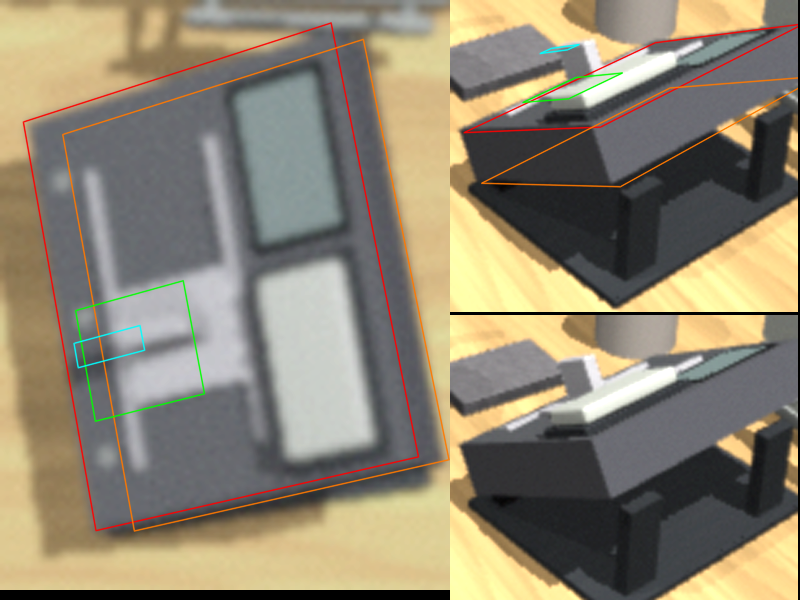

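The side overlay now matches the case outline. The shutter plate (corners about (112,292), (228,265), (250,378), (135,403) in the top crop) sits farther up the slope than I assumed. I refit including plate and tab and check reach.

```bash
cat > fit3.py <<'E'
from h import *
a,b=.085,.105
T=lambda X,Y:(310+X/5-.5,165+Y/5-.5)
S=lambda X,Y:(288+(X-450)/2.6-.5,240+(Y-315)/2.6-.5)
ob=[("top",[-a,b,0],T(33,122)),("top",[-a,-b,0],T(100,533)),("top",[a,-b,-.042],T(442,462)),
("side",[-a,-b,0],S(465,443)),("side",[-a,-b,-.042],S(482,497)),("side",[a,-b,-.042],S(614,498)),("side",[a,-b,0],S(597,441))]
pl=[((-.03,.028,.0045),"top",T(112,292)),((.03,.028,.0045),"top",T(230,264)),((.03,-.028,.0045),"top",T(252,378)),((-.03,-.028,.0045),"top",T(135,404)),((0,0,.0365),"side",S(575,361))]
def res(p):
    f=lambda c,P,px:proj(c,face(p[:3],P,p[5]))[0]-px
    return np.concatenate([f(*o) for o in ob]+[f(c,np.add(P,[p[3],p[4],0]),px) for P,c,px in pl]+[[p[5]*300]])
s=least_squares(res,[.64,-.11,-1.38,-.02,-.025,0],loss='soft_l1')
print(s.x.round(4),s.fun[:-1].reshape(-1,2).round(1).tolist())
q=s.x[:3];u,v=s.x[3:5];d=json.load(open("fit.json"));d.update(q=list(q),u=u,v=v,dz=s.x[5]);json.dump(d,open("fit.json","w"))
F=faceR(q)
for sg in(1,-1):
    y=sg*F[:,1];z=-F[:,2];x=np.cross(y,z);Q=R.from_matrix(np.c_[x,y,z]).as_quat()[[3,0,1,2]]
    for vv,w in((v-.04,.1),(v-.035,.018),(.005,.018),(-.035,.12)):
        j=bot.solve_ik(face(q,[u,vv,w])[0],Q);print(sg,face(q,[u,vv,w])[0].round(3),None if j is None else np.round(j,2))
E
python3 fit3.py
```

```text
[ 0.6399 -0.1101 -1.3949 -0.0202 -0.0227  0.0015] [[-0.6, -0.7], [-1.1, -0.8], [1.4, 0.6], [-0.5, 0.8], [-0.5, -0.4], [0.9, 1.1], [-0.1, -0.1], [1.0, 0.3], [-0.5, 0.2], [-1.1, 0.3], [0.1, 0.3], [1.6, -0.6]]
1 [ 0.566 -0.055  0.175] [ 0.04  0.39 -0.36  0.74 -0.52  1.41]
1 [ 0.578 -0.094  0.104] [-0.03  0.48 -0.44  0.53 -0.51  1.33]
1 [ 0.64  -0.083  0.104] [-0.01  0.58 -0.26  0.63 -0.51  1.35]
1 [ 0.592 -0.04   0.192] [ 0.06  0.42 -0.26  0.82 -0.52  1.44]
-1 [ 0.566 -0.055  0.175] [ 0.04  0.39 -0.36  0.74 -0.52 -1.73]
-1 [ 0.578 -0.094  0.104] [-0.03  0.48 -0.44  0.53 -0.51 -1.81]
-1 [ 0.64  -0.083  0.104] [-0.01  0.58 -0.26  0.63 -0.51 -1.79]
-1 [ 0.592 -0.04   0.192] [ 0.06  0.42 -0.26  0.82 -0.52 -1.7 ]
```

```bash
cat >> h.py <<'E'
D=json.load(open("fit.json")) 
def quat(y,z):
    return R.from_matrix(np.c_[np.cross(y,z),y,z]).as_quat()[[3,0,1,2]]
E
python3 - <<'E'
from h import *
q,u,v=D["q"],D["u"],D["v"];F=faceR(q);Q=quat(F[:,1],-F[:,2])
f=lambda vv,w:face(q,[u,vv,w],D["dz"])[0]
bot.set_gripper(0.0,40)
bot.move_pose(f(v-.045,.2),Q)
bot.move_linear(f(v-.045,.06),speed=.25)
print("down",bot.move_linear(f(v-.045,.017),speed=.06,until_force=8))
print("push",bot.move_linear(f(.04,.017),speed=.06,until_force=14))
p=bot.read_position();print((F.T@(np.array(p)-f(0,0))).round(4),bot.read_ft_force(),bot.read_clock())
bot.move_linear(f(-.01,.017),speed=.1)
bot.move_linear(f(-.03,.16),speed=.3)
pr=np.array([.4725,.1933]);
bot.goto_joints([0.75,0.0,-0.3,1.2,0,1.2]);bot.set_gripper(1.0)
print(bot.read_position(),bot.read_clock())
for c in("top","side"):
    cv2.imwrite(f"pics/{c}1.png",bot.camera(c)[:,:,::-1])
t=cv2.imread("pics/top1.png");s=cv2.imread("pics/side1.png")
A=np.zeros((590,800,3),np.uint8)
im=cv2.convertScaleAbs(cv2.resize(t[165:283,310:400],None,fx=5,fy=5,interpolation=cv2.INTER_CUBIC),alpha=1.5);A[:590,:450]=im
im=cv2.resize(s[240:355,288:422],None,fx=2.6,fy=2.6,interpolation=cv2.INTER_CUBIC)[:, :350];A[:im.shape[0],450:450+im.shape[1]]=im
cv2.imwrite("pics/after1.png",A)
E
```

```text
down False
push True
[-0.0008  0.004   0.0161] [-2.64020448 -0.23211308  1.69616221] 6.6583
[0.26506767 0.34756628 0.34529764] 10.1833
```

View pics/after1.png

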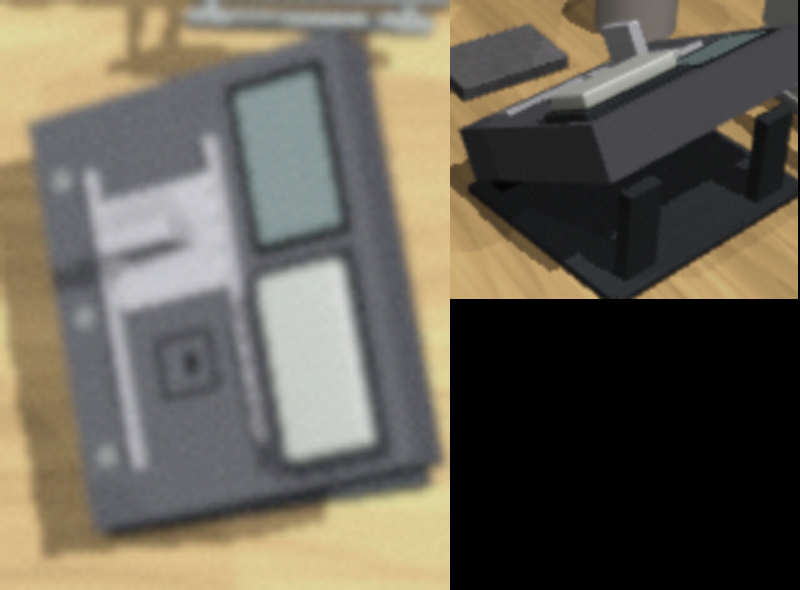

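The shutter has moved to the top of its rails, and the socket outline is uncovered, centred near crop (189,364), i.e. top pixel (347,237). I refine both numerically.

```bash
cat > sock.py <<'E'
from h import *
from scipy.ndimage import map_coordinates
q=D["q"];dz=D["dz"]
im=cv2.GaussianBlur(cv2.cvtColor(cv2.imread("pics/top1.png"),cv2.COLOR_BGR2GRAY).astype(float),(0,0),.6)
smp=lambda P:map_coordinates(im,proj("top",face(q,P,dz)).T[::-1],order=3)
k=np.linspace(-1,1,25)*.0145;e=np.full(25,.0145);z=0*k
sqr=np.r_[np.c_[k,e,z],np.c_[k,-e,z],np.c_[e,k,z],np.c_[-e,k,z]]
us=np.arange(-.034,-.006,.0005);vs=np.arange(-.05,-.02,.0005)
C=np.array([[smp(sqr+[u,v,0]).mean() for v in vs] for u in us])
i,j=np.unravel_index(C.argmin(),C.shape);print("socket u,v",us[i],vs[j],C.min(),np.median(C))
print(proj("top",face(q,[us[i],vs[j],0],dz)))
ku=np.linspace(-.025,.025,21)+us[i];ss=np.arange(.03,.075,.0005)
for sg in(1,-1):
    g=[]
    for s in ss:
        v=vs[j]+s+sg*.028;ln=lambda d:smp(np.c_[ku,0*ku+v+d,0*ku+.0045])
        g.append(np.median(ln(-sg*.002)-ln(sg*.002)))
    g=np.array(g);o=g.argsort()[::-1][:4];print("edge",sg,ss[o],g[o].round())
E
python3 sock.py
```

```text
socket u,v -0.02149999999999999 -0.03599999999999999 58.54419122549337 66.49849679916346
[[346.92389756 237.32376918]]
edge 1 [0.06   0.0605 0.0595 0.061 ] [28. 28. 27. 27.]
edge -1 [0.0595 0.06   0.059  0.0605] [32. 32. 32. 31.]
```

Both plate edges agree on a shutter position of 0.060, so it is fully open. The socket is found at u=-0.021, v=-0.036, as specified. Next I grasp and lift the probe.

```bash
cat > grab.py <<'E'
from h import *
q,dz=D["q"],D["dz"];F=faceR(q)
hx=np.array([np.cos(D["h"][2]),np.sin(D["h"][2]),0]);dn=np.array([0,0,-1.])
Qi=quat(F[:,1],-F[:,2]);pr=np.array([.4725,.1933])
js=[(bot.solve_ik([*pr,.2],quat(s*hx,dn)),s) for s in(1,-1)]
j,s=min(((j,s) for j,s in js if j is not None),key=lambda t:abs(t[0][5]-1.4));print(s,np.round(j,2))
Q=quat(s*hx,dn)
bot.set_gripper(.6)
bot.move_pose([*pr,.22],Q)
print("touch",bot.move_linear([*pr,.14],speed=.3))
print("touch",bot.move_linear([*pr,.079],speed=.1,until_force=6))
bot.set_gripper(0,60)
print("w",bot.read_gripper_width(),bot.read_finger_force(),bot.read_ft_force())
print(bot.move_linear([*pr,.14],speed=.08))
bot.move_linear([*pr,.26],speed=.25)
S=lambda w:face(q,[-.0212,-.0358,w+.066],dz)[0]
bot.move_pose(S(.12),Qi)
bot.move_linear(S(.03),speed=.2)
print("w",bot.read_gripper_width(),bot.read_clock(),bot.read_ft_force())
c=bot.camera("side");cv2.imwrite("pics/side2.png",c[:,:,::-1]);cv2.imwrite("pics/top2.png",bot.camera("top")[:,:,::-1])
x,y=310,170
im=cv2.resize(c[y:y+120,x-40:x+120,::-1],None,fx=5,fy=5,interpolation=cv2.INTER_CUBIC)
ax=lambda w,r:face(q,[[-.0212+r*np.cos(t),-.0358+r*np.sin(t),w+.03] for t in np.linspace(0,6.2,20)],dz)
for w,r,col in((0,.004,(0,0,255)),(.032,.013,(0,255,0)),(.037,.013,(0,255,0)),(-.03,.005,(255,0,255))):
    cv2.polylines(im,[((proj("side",ax(w,r))-[x-40,y]+.5)*40).round().astype(int)],True,col,1,cv2.LINE_AA,3)
cv2.imwrite("pics/pre.png",im)
E
python3 grab.py
```

```text
1 [ 0.24  0.28 -0.34  0.95  0.    2.14]
touch False
touch False
w 0.18889352241876725 58.35530877113342 [-1.40037411  0.87899709  4.69748788]
False
w 0.19495561391616587 16.4333 [ 0.95230642  0.06467055 -0.59329896]
```

View pics/pre.png

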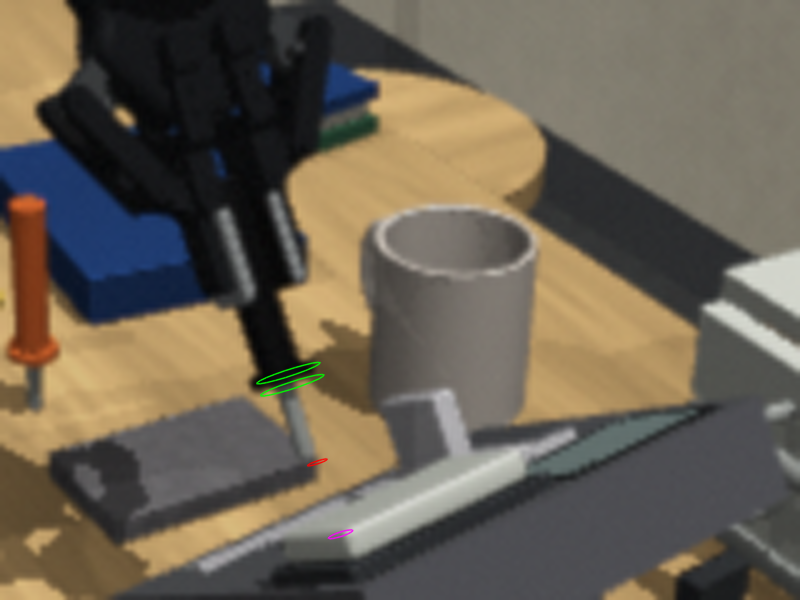

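The side view shows the pin tip at crop (306,460) against the predicted (317,462), about 2 px left. I check the top view to separate calibration error from grasp offset.

Run:
```python
from h import *
q,dz=D["q"],D["dz"]
p=bot.read_position();print((faceR(q).T@(p-face(q,[0,0,0],dz)[0])).round(4))
ax=lambda w,r:face(q,[[-.0212+r*np.cos(t),-.0358+r*np.sin(t),w+.03] for t in np.linspace(0,6.2,20)],dz)
im0=cv2.imread("pics/top2.png");x,y=302,205
a=cv2.convertScaleAbs(cv2.resize(im0[y:y+60,x:x+80],None,fx=10,fy=10,interpolation=cv2.INTER_CUBIC),alpha=1.6)
for w,r,col in((0,.004,(0,0,255)),(.032,.013,(0,255,0)),(.037,.013,(0,255,0)),(-.03,.005,(255,0,255))):
    cv2.polylines(a,[((proj("top",ax(w,r))-[x,y]+.5)*80).round().astype(int)],True,col,1,cv2.LINE_AA,3)
cv2.imwrite("pics/pretop.png",a)
o=ax(0,0)[0]
for c in("top","side"):
    print(c,[((proj(c,o+.01*faceR(q)[:,k])-proj(c,o))/10).round(3).tolist() for k in range(3)])
```

```text
[-0.0209 -0.0347  0.0978]
top [[[0.377, -0.091]], [[-0.068, -0.412]], [[-0.188, -0.033]]]
side [[[0.3, -0.034]], [[0.383, -0.167]], [[-0.156, -0.481]]]
```

View pics/pretop.png

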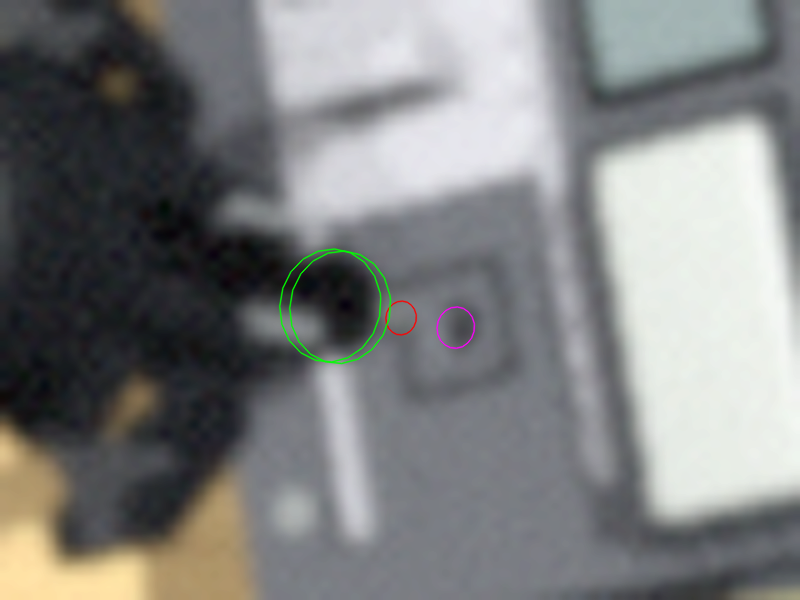

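The predicted socket ring coincides with the visible hole (458,328), and the collar's right edge (~382) lies slightly down-slope of the predicted 391. I correct by +1.5 mm in u, take out the 1 mm v error, and insert under force watch.

```bash
cat > ins.py <<'E'
from h import *
q,dz=D["q"],D["dz"];F=faceR(q)
S=lambda u,v,w:face(q,[u,v,w+.066],dz)[0]
loc=lambda:((F.T@(np.array(bot.read_position())-face(q,[0,0,0],dz)[0]))-[0,0,.066]).round(4)
ff=lambda:(F.T@np.array(bot.read_ft_force())).round(1)
E
python3 - <<'E'
from ins import *
u,v=-.0197,-.0369
bot.move_linear(S(u,v,.015),speed=.1);print(loc(),ff())
h=bot.move_linear(S(u,v,-.034),speed=.04,until_force=12);print(h,loc(),ff(),bot.read_moment(),bot.read_gripper_width(),bot.read_clock())
E
```

```text
[-0.0197 -0.0369  0.0155] [-0.3 -0.2 -0.9]
True [-0.0198 -0.0369 -0.0312] [0.1 0.1 3.9] [ 0.38125095  0.16963867 -0.04726478] 0.1896563764723386 17.9
```

It went straight in to about 31 mm. I press a little more to seat it, then release.

Run:
```python
from ins import *
u,v,_=loc()
h=bot.move_linear(S(u,v,-.040),speed=.02,until_force=25);print(h,loc(),ff(),bot.read_gripper_width())
bot.set_gripper(.45);bot.wait(.3);print(loc(),bot.read_gripper_width())
w=loc()[2]
bot.move_linear(S(u,v,w+.1),speed=.12)
bot.move_linear(S(u-.05,v,w+.2),speed=.3)
bot.goto_joints([0.75,0.0,-0.3,1.2,0,1.2]);print(bot.read_clock())
s=bot.camera("side");t=bot.camera("top")
A=np.zeros((500,800,3),np.uint8)
g=cv2.resize(t[175:275,305:400],None,fx=4.2,fy=5,interpolation=cv2.INTER_CUBIC);A[:500,:399]=cv2.convertScaleAbs(g[:500,:399,::-1],alpha=1.5)
A[:500,400:]=cv2.resize(s[200:300,280:360,::-1],(400,500),interpolation=cv2.INTER_CUBIC)
ring=lambda w,r:face(D["q"],[[-.0212+r*np.cos(a),-.0355+r*np.sin(a),w] for a in np.linspace(0,6.2,20)],dz)
for w,r in((0,.013),(.005,.013),(.083,.009)):
    cv2.polylines(A,[((proj("side",ring(w,r))-[280,200]+.5)*40+[3200,0]).round().astype(int)],True,(0,255,0),1,cv2.LINE_AA,3)
cv2.imwrite("pics/end.png",A)
```

```text
True [-0.0198 -0.0369 -0.0312] [ 0.7 -1.4  5.4] 0.19983597719492532
[-0.0203 -0.0373 -0.0319] 0.4497000690076364
21.8417
```

View pics/end.png

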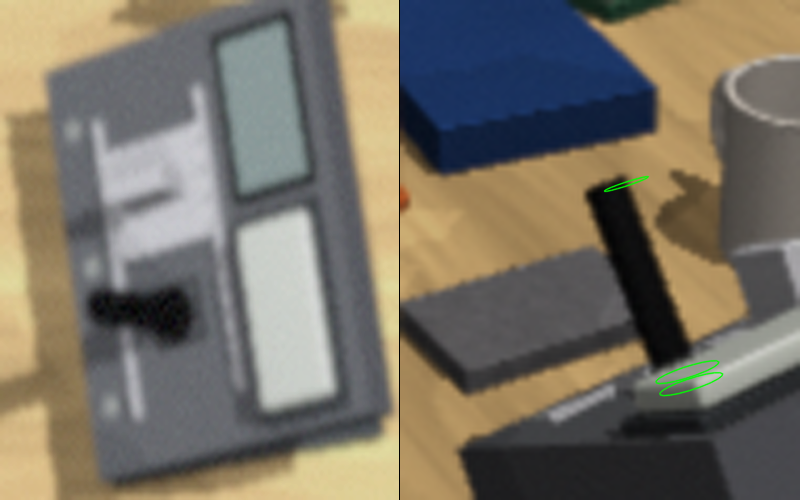

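The probe stands in the socket and the shutter is open. As a last check I press the handle's end with shut fingers: it should sit 83 mm above the face.

Run:
```python
from ins import *
Q=quat(F[:,1],-F[:,2]);P=lambda w:face(q,[-.0205,-.0365,w],dz)[0]
bot.set_gripper(0,40)
bot.move_pose(P(.2),Q);bot.move_linear(P(.1),speed=.15)
for f in(6,25):
    h=bot.move_linear(P(.07),speed=.025,until_force=f);print(h,loc()[2]+.066,ff())
bot.move_linear(P(.2),speed=.2)
bot.goto_joints([0.75,0.0,-0.3,1.2,0,1.2]);print(bot.read_clock())
a=bot.camera("side").astype(int);cv2.imwrite("pics/side4.png",a[:,:,::-1])
print([(c,[([round(x) for x in d["bbox"]],round(d["confidence"],2)) for d in bot.search_frame("side",c)][:4]) for c in("probe","pen","driver")])
```

```text
True 0.0843 [-0.1 -0.2  5.1]
True 0.084 [ 2.2 -0.5  6. ]
28.4083
[('probe', [([182, 227, 10, 42], 0.85), ([239, 231, 12, 47], 0.78), ([260, 200, 8, 42], 0.75), ([318, 237, 17, 40], 0.64)]), ('pen', [([219, 207, 15, 30], 0.42)]), ('driver', [])][ WARN:0@21.893] global loadsave.cpp:1063 imwrite_ Unsupported depth image for selected encoder is fallbacked to CV_8U.
```

Run:
```python
from ins import *
Q=quat(F[:,1],-F[:,2]);P=lambda w:face(q,[-.071,-.082,w],dz)[0]
bot.move_pose(P(.15),Q);bot.move_linear(P(.02),speed=.15)
for f in(6,20):
    h=bot.move_linear(P(-.01),speed=.025,until_force=f);print(h,loc()[2]+.066)
bot.move_linear(P(.15),speed=.2)
bot.goto_joints([0.75,0.0,-0.3,1.2,0,1.2]);print(bot.read_clock())
```

```text
True 0.00020000000000000573
True 0.00020000000000000573
34.8333
```

```bash
python3 - <<'E'
from ins import *
Q=quat(F[:,1],-F[:,2]);P=lambda w:face(q,[-.0205,-.0365,w],dz)[0]
bot.move_pose(P(.13),Q);bot.move_linear(P(.09),speed=.15)
for f in(6,25,50):
    h=bot.move_linear(P(.07),speed=.025,until_force=f);print(h,loc()[2]+.066,ff(),bot.read_clock())
bot.move_linear(P(.2),speed=.2)
bot.goto_joints([0.75,0.0,-0.3,1.2,0,1.2]);print(bot.read_clock())
D2=dict(D)
t=bot.camera("top");cv2.imwrite("pics/top1.png",t[:,:,::-1])
E
python3 sock.py | grep edge
```

```text
True 0.0843 [1.2 0.6 5.2] 37.55
True 0.08410000000000001 [ 1.4 -0.9  5.8] 37.85
True 0.0839 [ 1.1 -1.9  9.6] 38.225
40.6833
edge 1 [0.062  0.0615 0.0625 0.061 ] [27. 27. 27. 26.]
edge -1 [0.061  0.0615 0.0605 0.062 ] [32. 31. 31. 31.]
```

```bash
python3 -c "
from cell import bot
print(bot.close_job())"
```

```text
the job is handed in; nothing more can be done
None
```

The job is handed in: the shutter is at its open stop, and the probe stands released in the socket, rigid under a 50 N press, its collar against the face as far as I could measure (handle end within about 1 mm of the fully seated height); I never saw the collar contact directly, the clock read about 41 s, and I touched nothing else on purpose.

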